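# Register the blank, find the stripped leaf bolt, hold its leaf open

### The job

Set up the drilling jig: slide the wooden blank under the leaves until it is fully home against the two pins behind it and the pin at its left end (left as seen from the robot). Then, to find the bolt with the stripped thread, tap the three leaf bolts on the head from left to right, all three; lift the leaf whose bolt gives under the tap by its knob, a good 45 degrees open, and finish while holding it open there so that I can change its nut. Do not wrench at the leaves whose bolts are tight, leave the blank home against its pins, and leave the plane, the tape and the jar where they are.

Things in the scene. Friction and masses are not known exactly. Their poses are not given: they have to be found in the camera images.
- jig: Drilling jig: aluminium plate 215 (x) x 380 (y) x 15 mm, screwed to the bench. Origin on the bench at plate underside; the plate reaches from x = -125 to +90 mm. Its axes: +x to the hinge side (roughly away from the robot), +y left, +z up. Place and yaw change. It carries three locating pins and three hinged leaves, side by side, 90 mm apart.
- blank_center (a point): Centre (half-way up) of the loose maple blank: bar 50 (its x) x 260 (its y) x 18 mm, about 0.17 kg. It lies flat on the plate, robot side of the pins and right of home, slightly turned. Home: centre at jig x = -25, y = 0 mm, long sides along jig y; it then lies under the shut leaves with 2 mm to spare.
- pin_end (a point): Centre of the top of the steel pin at the blank's left end, jig (x, y) = (-25, +136) mm. All three pins: 12 mm diameter, 15 mm tall above the plate.
- pin_back_left (a point): Centre of the top of the left one of the two steel pins behind the blank, jig (x, y) = (+6, +45) mm.
- pin_back_right (a point): Centre of the top of the right one of the two steel pins behind the blank, jig (x, y) = (+6, -45) mm.
- bolt_left: Bolt of the left leaf, jig (x, y) = (+28, +90) mm: hex head 19 mm across, 7.5 mm thick. Origin: centre of the head's top, 59 mm above the bench. Tight, it is solid under a tap; the one with the stripped thread (any of the three, not to be seen) sinks up to 6 mm on the light spring under its head (about 1 N at first, 3 N at the bottom) and springs back.
- leaf_left (a joint): Opening of the left leaf, rad: 0 shut, 1.25 at its stop. Steel plate 10 mm thick, 34 mm wide, top 45 mm above the bench, towards the robot a nose 18 mm wide that ends at jig x = -52 mm. Carries a 20 mm drill bush (jig x = -15 mm), the bolt, the knob. 0.31 kg in all; free hinge: falls shut when let go; does not open while its bolt is tight.
- hinge_left (a point): Point on the hinge line of the left leaf, at jig x = +62, y = +90 mm, 40 mm above the bench. The line runs along jig y; the knob side swings up and away from the robot.
- knob_left (a point): Centre of the ball knob, 22 mm diameter, on the nose of the left leaf. Shut: jig x = -40 mm, 59 mm above the bench (102 mm before the hinge line, 19 mm above it). Can be pinched along jig y straight from above; turns between the fingers as the leaf swings.
- bolt_middle: Bolt of the middle leaf, jig (x, y) = (+28, 0) mm: hex head 19 mm across, 7.5 mm thick. Origin: centre of the head's top, 59 mm above the bench. Tight, it is solid under a tap; the one with the stripped thread (any of the three, not to be seen) sinks up to 6 mm on the light spring under its head (about 1 N at first, 3 N at the bottom) and springs back.
- leaf_middle (a joint): Opening of the middle leaf, rad: 0 shut, 1.25 at its stop. Steel plate 10 mm thick, 34 mm wide, top 45 mm above the bench, towards the robot a nose 18 mm wide that ends at jig x = -52 mm. Carries a 20 mm drill bush (jig x = -15 mm), the bolt, the knob. 0.31 kg in all; free hinge: falls shut when let go; does not open while its bolt is tight.
- hinge_middle (a point): Point on the hinge line of the middle leaf, at jig x = +62, y = 0 mm, 40 mm above the bench. The line runs along jig y; the knob side swings up and away from the robot.
- knob_middle (a point): Centre of the ball knob, 22 mm diameter, on the nose of the middle leaf. Shut: jig x = -40 mm, 59 mm above the bench (102 mm before the hinge line, 19 mm above it). Can be pinched along jig y straight from above; turns between the fingers as the leaf swings.
- bolt_right: Bolt of the right leaf, jig (x, y) = (+28, -90) mm: hex head 19 mm across, 7.5 mm thick. Origin: centre of the head's top, 59 mm above the bench. Tight, it is solid under a tap; the one with the stripped thread (any of the three, not to be seen) sinks up to 6 mm on the light spring under its head (about 1 N at first, 3 N at the bottom) and springs back.
- leaf_right (a joint): Opening of the right leaf, rad: 0 shut, 1.25 at its stop. Steel plate 10 mm thick, 34 mm wide, top 45 mm above the bench, towards the robot a nose 18 mm wide that ends at jig x = -52 mm. Carries a 20 mm drill bush (jig x = -15 mm), the bolt, the knob. 0.31 kg in all; free hinge: falls shut when let go; does not open while its bolt is tight.
- hinge_right (a point): Point on the hinge line of the right leaf, at jig x = +62, y = -90 mm, 40 mm above the bench. The line runs along jig y; the knob side swings up and away from the robot.
- knob_right (a point): Centre of the ball knob, 22 mm diameter, on the nose of the right leaf. Shut: jig x = -40 mm, 59 mm above the bench (102 mm before the hinge line, 19 mm above it). Can be pinched along jig y straight from above; turns between the fingers as the leaf swings.
- finger_plane_mid (a point): Bystander: middle of a small brass finger plane, 52 x 24 mm, about 35 mm tall, lying on the bench to the right of the jig. Leave it alone.
- tape_roll_mid (a point): Bystander: middle of a roll of tape, 100 mm across, 24 mm tall, lying on the bench to the left of the jig. Leave it alone.
- jar_mid (a point): Bystander: middle of a glass jar with a black lid, 72 mm across, 75 mm tall, standing to the left of and beyond the jig. Leave it alone.

How it is judged:
By the outcome, as a careful person would: the job done as asked, in the order asked, and still so for the second after the job is handed in, while the arm keeps its last pose, push and grip.
It also fails if it takes over 72 s, if anything falls off the work surface, if the arm or the gripper's body presses on something with over 40 N, if the wrist force passes 120 N, or if a joint passes its speed limit or range.

### The arm

A 7-joint arm with a two-finger parallel gripper is mounted at the origin on the work surface. World frame = base frame: x ahead of the robot, y to its left, z up, the work surface at z = 0. Lengths are in m, angles in rad, forces in N, time in s.
With the tool pointing down it reaches from about 0.4 to 0.9 m from the base axis. Payload 5.5 kg.
Tool frame: the origin (TCP) lies midway between the tips of the shut fingers; the grasp point (between the pads) lies 19 mm behind it; y points along the fingers, z is the direction in which the jaws open and shut, and the axes are right-handed (so a half turn about y gives the same grasp; the last joint's range is limited). The gripper opens to 92 mm and grips with 3 to 60 N. Pads are 19 mm wide; open, the fingers measure 130 mm over their backs; the gripper's body (75 mm by 190 mm) begins 47 mm behind the grasp point.
Start: joints at [-0.862, 0.501, -0.427, 1.55, 0.221, 1.138, -0.21], TCP at [0.28, 0.586, 0.227] pointing down, gripper open.
Joint ranges: [-2.88, 2.88], [-0.31, 2.03], [-1.54, 1.56], [0.2, 2.42], [-1.41, 4.55], [0.19, 2.02], [-2.57, 2.57]. Speed limits (rad/s): [2.57, 2.57, 3.14, 3.14, 3.14, 3.14, 3.14].

### API

Orientations are given as a unit quaternion [x, y, z, w].
In Python, from workcell import get_state, grab_frame, camera_params, hand_in gives the robot as it stands.
- The arm moves only by the tool play_rows, never from a script. Its argument "steps" is a list that holds one entry, the list of rows, each a list of 6 numbers: the shift along the tool's x, y, z in units of 0.2 m (1.0 is 0.2 m), then the turn, a rotation vector about the tool's x, y, z in units of 45 degrees (1.0 is 45 degrees). In form: [[[x, y, z, wx, wy, wz], ...]]. A call has 1 to 8 rows; each row is the pose to reach, as a shift and turn from the pose commanded when the call began, along the tool's axes at that moment; what a row does not reach only later rows make up. A row lasts 1/8 s, in which the tool goes at most 62.5 mm and 10.7 degrees, less where a joint would pass 70% of its speed; a pose out of reach is approached as far as the arm can. A call with a number of a shift or a turn outside -1 to 1 is refused whole. A call with a gripper value outside its range is refused whole. "jaw" is the closure, from 0 (fully open) to 1 (shut), set as the call begins (left out, the last holds). The fingers move at their own pace and stop on an object; "newtons" is the grip in N (left out, the last holds). Time passes only in rows, so rows that repeat a pose let the fingers close. It gives the time, the measured TCP pose, the force and the opening at its end, in the units of the state.
- get_state(): the state, without advancing time (a new reading comes with each control period).
- grab_frame(name): name is "scene" or "top" or "wrist"; returns the picture (420x560x3 uint8, red, green, blue); there is no depth.
- camera_params(name): a dict with "camera_matrix" (3x3 intrinsics, pixels), "world_from_camera" (4x4, takes a point from camera to world coordinates); the wrist camera has in their place "hand_eye" (4x4, takes a point from camera to tool coordinates, whose origin is the TCP and whose axes are the tool frame's). Camera axes: x right, y down, z forward; pixel columns grow to the right and rows downward; lengths in m; the calibration is good to about 2 mm. A picture is of the moment at which its call begins: read the wrist's pose just before it. camera_params takes no time and is no camera call.
- hand_in(): hands the job in, once; it reports no verdict.
The state is a dict: "t": time; "qpos": joint angles; "dq": joint speeds; "tau": joint torques, N m; "tcp_pos": TCP position; "orientation": TCP orientation; "force": force on the tool from outside, world axes, zero at the start; "torque": the same for the moment, N m; "width": opening from 0.0 (shut) to 1.0 (fully open).
Only numpy, scipy, OpenCV 4.12 (cv2) and the standard library are available. Lean on these libraries where they do the work, as an engineer would, in place of code of your own. Each camera call takes 0.05 s, during which the arm holds its last target.

## Working session

There is one attempt and no reset: what is moved stays moved. The work goes in short steps, Python scripts to look and compute and a tool call to move; the robot and the scene stay as the last step left them, time stands still between calls to the robot, and variables do not carry over. Pictures are saved under pics/ and viewed, and the job is handed in when it is done.

Besides the shell and the picture viewer there is one more tool, called after "Call:" as name(argument=value, ...), one argument or row to a line, values as JSON. play_rows: Moves the arm, as the interface text tells. Shifts and turns lie within -1 to 1; 1 stands for 0.2 m of shift or 45 degrees of turn. Its arguments: {"type":"object","properties":{"steps":{"type":"array","items":{"type":"array","items":{"type":"array","items":{"type":"number","minimum":-1,"maximum":1}}}},"jaw":{"type":"number"},"newtons":{"type":"number"}},"required":["steps"]}

```bash
mkdir -p pics; ls
cat > h.py <<'E'
import numpy as np, cv2
from workcell import get_state, grab_frame, camera_params
from scipy.spatial.transform import Rotation as R
def cam(name,st=None):
    p=camera_params(name);K=np.array(p["camera_matrix"])
    if "world_from_camera" in p: return K,np.array(p["world_from_camera"])
    T=np.eye(4);T[:3,:3]=R.from_quat(st["orientation"]).as_matrix();T[:3,3]=st["tcp_pos"]
    return K,T@np.array(p["hand_eye"])
def pix2plane(K,T,uv,z):
    uv=np.atleast_2d(uv).astype(float)
    d=np.c_[uv,np.ones(len(uv))]@np.linalg.inv(K).T@T[:3,:3].T
    s=(z-T[2,3])/d[:,2]
    return T[:3,3]+d*s[:,None]
def proj(K,T,P):
    P=np.atleast_2d(P);c=(P-T[:3,3])@T[:3,:3];q=c@K.T
    return q[:,:2]/q[:,2:]
E
python3 - <<'E'
from h import *
s=get_state()
for k in s: print(k,np.round(s[k],3))
print(R.from_quat(s["orientation"]).as_matrix().round(3))
for n in("scene","top","wrist"):
    im=grab_frame(n);cv2.imwrite(f"pics/{n}0.png",im[:,:,::-1])
    K,T=cam(n,s);print(n,K.round(1).tolist(),T.round(3).tolist())
E
```

```text
pics
t 0.0
qpos [-0.862  0.502 -0.427  1.551  0.221  1.138 -0.21 ]
dq [-0.001 -0.001  0.001  0.    -0.     0.     0.   ]
tau [ 1.0000e-03 -5.6659e+01 -5.8150e+00 -2.7910e+01 -6.9000e-02  3.1000e-02
  0.0000e+00]
tcp_pos [0.28  0.586 0.226]
orientation [ 0.69  -0.156  0.156 -0.689]
force [0.315 0.12  0.079]
torque [0.001 0.01  0.042]
width 0.995
[[ 0.902 -0.001  0.431]
 [-0.431 -0.002  0.902]
 [-0.    -1.    -0.002]]
scene [[458.6, 0.0, 279.3], [0.0, 458.6, 210.0], [0.0, 0.0, 1.0]] [[0.549, 0.634, -0.545, 1.193], [0.836, -0.425, 0.348, -0.401], [-0.011, -0.647, -0.763, 0.925], [0.0, 0.0, 0.0, 1.0]]
top [[493.6, 0.0, 281.3], [0.0, 493.6, 215.8], [0.0, 0.0, 1.0]] [[-0.023, -0.992, 0.125, 0.409], [-1.0, 0.024, 0.007, 0.015], [-0.01, -0.125, -0.992, 1.302], [0.0, 0.0, 0.0, 1.0]]
wrist [[316.7, 0.0, 277.0], [0.0, 316.7, 206.0], [0.0, 0.0, 1.0]] [[0.431, 0.871, 0.236, 0.218], [0.902, -0.416, -0.114, 0.617], [-0.001, 0.262, -0.965, 0.383], [0.0, 0.0, 0.0, 1.0]]
```

View pics/scene0.png

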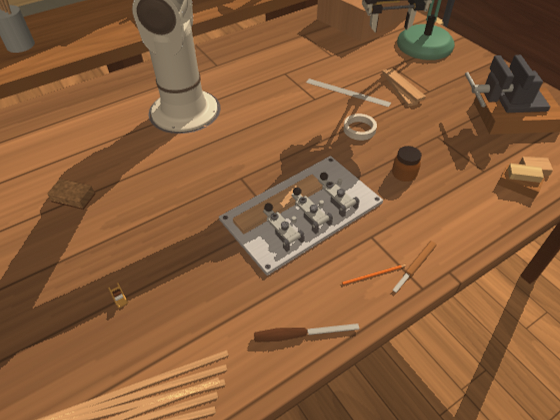

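View pics/top0.png

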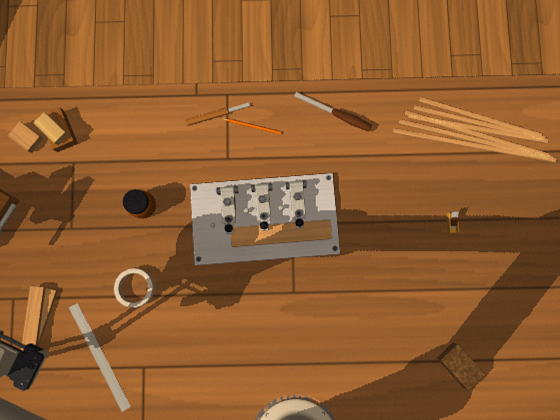

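View pics/wrist0.png

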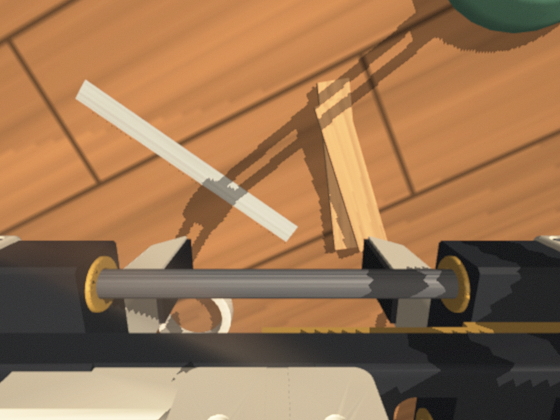

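The top view shows the jig with plate corners near (192,186), (335,174), (339,254) and (195,264), the knobs at (228,228), (264,226) and (299,223), and the blank spanning columns 232–332. The jar is at (136,203), the tape at (133,288) and the plane at (453,220). I'll zoom in and measure.

Run:
```python
from h import *
a=cv2.imread("pics/top0.png");b=cv2.imread("pics/scene0.png")
cv2.imwrite("pics/topz.png",cv2.resize(a[165:275,180:350],None,fx=4.7,fy=4.7,interpolation=cv2.INTER_CUBIC))
cv2.imwrite("pics/scenez.png",cv2.resize(b[145:280,210:390],None,fx=4.4,fy=4.4,interpolation=cv2.INTER_CUBIC))
# plate mask: low saturation
hsv=cv2.cvtColor(a,cv2.COLOR_BGR2HSV)
m=((hsv[:,:,1]<60)&(hsv[:,:,2]>70)).astype(np.uint8)
m[:165]=0;m[275:]=0;m[:,:180]=0;m[:,350:]=0
m=cv2.morphologyEx(m,cv2.MORPH_OPEN,np.ones((3,3)))
c=max(cv2.findContours(m,0,2)[0],key=cv2.contourArea)
h=cv2.convexHull(c);q=cv2.approxPolyN(h,4).reshape(-1,2) if hasattr(cv2,'approxPolyN') else None
r=cv2.boxPoints(cv2.minAreaRect(c))
K,T=cam("top")
for Q in (q,r):
    W=pix2plane(K,T,Q,0.015);print(Q.round(1).tolist());print(W.round(4).tolist(),[np.linalg.norm(W[i]-W[i-1]).round(4) for i in range(4)],W.mean(0).round(4))
```

```text
[[339, 254], [194, 265], [190, 184], [332, 173]]
[[0.4674, -0.1232, 0.015], [0.4475, 0.2544, 0.015], [0.6619, 0.2649, 0.015], [0.6823, -0.1126, 0.015]] [np.float64(0.2152), np.float64(0.3781), np.float64(0.2146), np.float64(0.3781)] [0.5648 0.0709 0.015 ]
[[188.3000030517578, 183.89999389648438], [333.1000061035156, 172.6999969482422], [339.29998779296875, 253.5], [194.60000610351562, 264.70001220703125]]
[[0.6622, 0.2694, 0.015], [0.6831, -0.1155, 0.015], [0.4687, -0.1242, 0.015], [0.4482, 0.2528, 0.015]] [np.float64(0.2147), np.float64(0.3854), np.float64(0.2146), np.float64(0.3775)] [0.5655 0.0706 0.015 ]
```

View pics/topz.png

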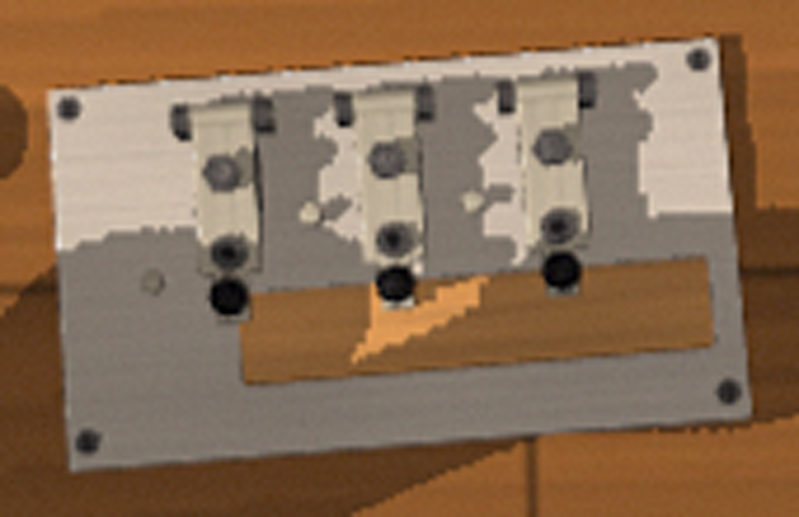

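View pics/scenez.png

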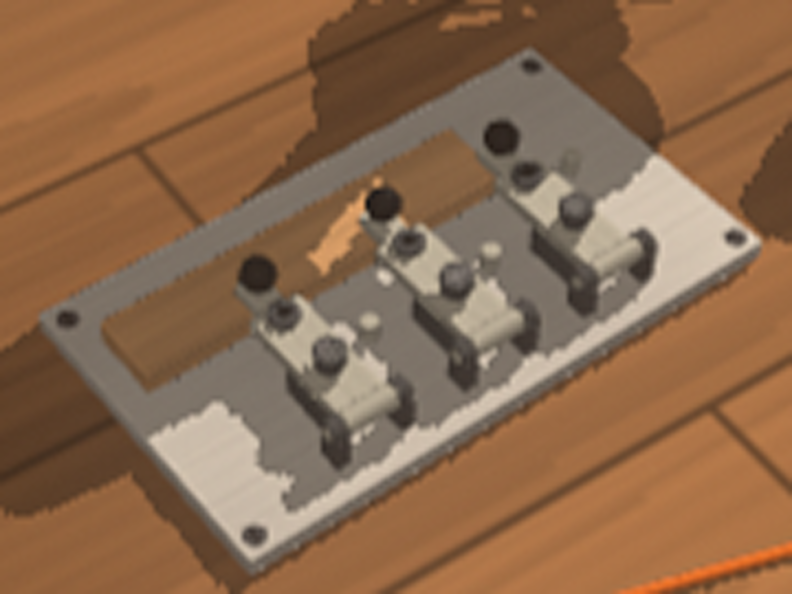

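```bash
cat > fit.py <<'E'
from h import *
def fit(W,J):
    W=W[:,:2];a=W-W.mean(0);b=J-J.mean(0)
    th=np.arctan2((b[:,0]*a[:,1]-b[:,1]*a[:,0]).sum(),(a*b).sum())
    c,s=np.cos(th),np.sin(th);Rm=np.array([[c,-s],[s,c]]);t=W.mean(0)-Rm@J.mean(0)
    return th,t,W-(J@Rm.T+t)
kn=[(-40,90),(-40,0),(-40,-90)];bo=[(28,90),(28,0),(28,-90)];pi=[(-25,136),(6,45),(6,-45)];co=[(90,190),(90,-190),(-125,-190),(-125,190)]
z={'k':.059,'b':.059,'p':.03,'c':.015}
E
python3 - <<'E'
from fit import *
D={"top":(4.7,180,165,dict(k=[(229,297),(395,285),(561,271)],b=[(222,172),(386,159),(551,147)],p=[(152,282),(310,212),(472,200)],c=[(50,90),(716,38),(749,416),(71,470)])),
"scene":(4.4,210,145,dict(k=[(501,137),(382,204),(258,272)],b=[(576,207),(456,277),(330,352)],p=[(570,158),(490,248),(369,321)]))}
for n,(f,u0,v0,d) in D.items():
    K,T=cam(n);W=[];J=[]
    for k,ps in d.items():
        px=(np.array(ps)+.5)/f-.5+[u0,v0]
        W.append(pix2plane(K,T,px,z[k]));J+=dict(k=kn,b=bo,p=pi,c=co)[k]
    th,t,r=fit(np.vstack(W),np.array(J)/1000.)
    print(n,np.degrees(th),th,t.round(4));print((r*1000).round(1).tolist())
    B=dict(top=[(238,294),(708,257),(714,346),(245,383)],scene=[(450,129),(497,188),(150,390),(103,328)])[n]
    bw=pix2plane(K,T,(np.array(B)+.5)/f-.5+[u0,v0],.033)[:,:2]
    c,s=np.cos(th),np.sin(th)
    print("blank jig", ((bw-t)@np.array([[c,-s],[s,c]])*1000).round(1).tolist(), ((bw.mean(0)-t)@np.array([[c,-s],[s,c]])*1000))
E
```

```text
top 3.137133912195715 0.05475331584378592 [0.5832 0.0714]
[[-0.3, -0.0], [-0.8, 0.2], [-0.3, 0.5], [0.1, -0.6], [0.2, 0.2], [-0.4, 0.4], [-0.4, -0.9], [0.6, 0.4], [0.2, 0.4], [-0.1, -1.7], [-0.3, 0.9], [0.9, 2.0], [0.5, -1.7]]
blank jig [[-36.1, 87.8], [-36.0, -171.7], [-85.1, -170.5], [-85.3, 87.1]] [-60.64890821 -41.80483477]
scene 2.706477998691373 0.04723695220995124 [0.5857 0.0682]
[[-1.6, 0.5], [-0.7, 0.1], [-1.1, 1.8], [0.4, -0.8], [0.7, -0.4], [1.8, 0.4], [1.8, -3.3], [-1.6, 1.4], [0.3, 0.4]]
blank jig [[-84.6, 87.3], [-28.5, 78.7], [-24.7, -174.0], [-78.0, -171.2]] [-53.95333139 -44.80427192]
```

The residuals are below about 2 mm. The jig is at about (0.584, 0.070) with a yaw of about 3°, and the blank is at jig (-60, -42). I'll move over the jig for a closer wrist view.

```bash
cat > mv.py <<'E'
from h import *
import json,os
# jig pose
JX,JY,JTH=0.584,0.070,0.053
if os.path.exists("jig.json"): JX,JY,JTH=json.load(open("jig.json"))
def j2w(x,y,z):
    c,s=np.cos(JTH),np.sin(JTH);return np.array([JX+c*x-s*y,JY+s*x+c*y,z])
def Rt(tilt=0):
    # tool x = jig x, y = down, z = jig y ; tilt: body leans to +x (tip points back to robot)
    c,s=np.cos(JTH),np.sin(JTH)
    M=np.array([[c,0,-s],[s,0,c],[0,-1,0]]).T.T
    return M@R.from_euler('z',tilt).as_matrix()
def delta(p,M,st):
    R0=R.from_quat(st["orientation"]).as_matrix()
    d=R0.T@(np.array(p)-st["tcp_pos"])/.2
    w=R.from_matrix(R0.T@M).as_rotvec()/(np.pi/4)
    return np.r_[d,w].round(3)
def jig(st):
    p=np.array(st["tcp_pos"]);c,s=np.cos(JTH),np.sin(JTH);d=p[:2]-[JX,JY]
    return np.round([1000*(c*d[0]+s*d[1]),1000*(-s*d[0]+c*d[1]),1000*p[2]],1)
E
python3 - <<'E'
from mv import *
s=get_state();print(Rt()); print(delta(j2w(.05,0,.226),Rt(),s)); print((R.from_quat(s["orientation"]).as_matrix().T@np.array([.354,-.513,0])))
E
```

```text
[[ 0.99859583  0.         -0.05297519]
 [ 0.05297519  0.          0.99859583]
 [ 0.         -1.          0.        ]]
[ 2.703e+00  2.000e-03 -1.553e+00  2.000e-03 -6.350e-01 -1.000e-03]
[ 5.40586497e-01  4.32769533e-04 -3.10243537e-01]
```

Call:
play_rows(
  steps=[
    [[0.25, 0, -0.14, 0, 0, 0], [0.5, 0, -0.28, 0, 0, 0], [0.75, 0, -0.43, 0, 0, 0], [0.98, 0, -0.56, 0, 0, 0]],
  ],
)

```text
t: 0.65
tcp_pos: [0.4098, 0.3987, 0.2265]
orientation: [0.69, -0.157, 0.157, -0.689]
force: [0.1, -0.1, 0.5]
width: 1.001
```

Call:
play_rows(
  steps=[
    [[0.25, 0, -0.14, 0, 0, 0], [0.5, 0, -0.28, 0, 0, 0], [0.75, 0, -0.43, 0, 0, 0], [0.98, 0, -0.56, 0, 0, 0]],
  ],
)

```text
t: 1.15
tcp_pos: [0.5382, 0.2131, 0.2266]
orientation: [0.69, -0.157, 0.157, -0.689]
force: [0.2, 0.7, 0.2]
width: 1.001
```

Call:
play_rows(
  steps=[
    [[0.25, 0, -0.14, 0, -0.2, 0], [0.5, 0, -0.28, 0, -0.4, 0], [0.74, 0, -0.43, 0, -0.6, 0], [0.74, 0, -0.43, 0, -0.635, 0], [0.74, 0, -0.43, 0, -0.635, 0], [0.74, 0, -0.43, 0, -0.635, 0]],
  ],
)

```text
t: 1.9
tcp_pos: [0.633, 0.0761, 0.2267]
orientation: [-0.707, -0.019, 0.02, 0.707]
force: [-0.8, -0.6, -0.1]
width: 1.001
```

Run:
```python
from mv import *
s=get_state();im=grab_frame("wrist");cv2.imwrite("pics/w1.png",im[:,:,::-1])
import pickle;pickle.dump(s,open("w1.pkl","wb"))
print(s["t"],jig(s),delta(j2w(.05,0,.226),Rt(),s),np.round(s["force"],2),np.round(s["qpos"],2))
```

```text
1.9 [ 49.3   3.4 226.7] [ 0.004  0.003 -0.017 -0.001  0.002 -0.001] [-0.79 -0.61 -0.11] [ 0.07  0.46 -0.32  1.59  0.16  1.12  1.34]
```

View pics/w1.png

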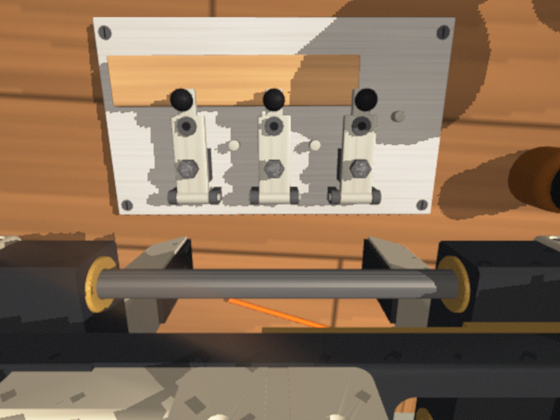

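The whole jig is in view in the wrist picture. The knobs are at (366,99), (274,99) and (181,99), with robot-left appearing on the image right. The bolts are at row 168, the pins at (399,116), (315,146) and (233,146), and the blank spans (107,54) to (360,105).

Run:
```python
from fit import *
import pickle,json
s=pickle.load(open("w1.pkl","rb"));K,T=cam("wrist",s)
a=cv2.imread("pics/w1.png")
g=a.max(2)
# knobs by mask centroid
mk=(g<45).astype(np.uint8);mk[:85]=0;mk[115:]=0
n,_,st,ce=cv2.connectedComponentsWithStats(mk)
kk=sorted([c for c,q in zip(ce[1:],st[1:]) if q[4]>150 and 150<c[0]<400],key=lambda c:-c[0]);print(np.round(kk,1))
d=dict(k=kk,b=[(360,167.5),(274,167.5),(189,168)],p=[(399,116),(315.5,145.5),(233.5,145.5)],c=[(431,214),(119,214),(95.5,18),(454,18)])
W=[];J=[]
for k,ps in d.items():
    W.append(pix2plane(K,T,np.array(ps),z[k]));J+=dict(k=kn,b=bo,p=pi,c=co)[k]
th,t,r=fit(np.vstack(W),np.array(J)/1000.)
print(th,t.round(4));print((r*1000).round(1).tolist())
bw=pix2plane(K,T,[(360,105),(360,55),(107,55)],.033)[:,:2]
c,s_=np.cos(th),np.sin(th)
print(((bw-t)@np.array([[c,-s_],[s_,c]])*1000).round(1).tolist())
json.dump([t[0],t[1],th],open("jig.json","w"))
```

```text
[[365.7  99.4]
 [272.9  99.9]
 [180.7 100. ]]
0.05566378696520674 [0.5847 0.0709]
[[-0.1, -0.5], [0.3, -1.0], [0.4, -0.9], [-1.4, -1.6], [-1.5, -0.2], [-1.2, 2.2], [0.2, -1.6], [0.4, 0.5], [0.3, 0.1], [-0.2, 0.5], [-0.6, 0.8], [1.4, 4.4], [2.0, -2.4]]
[[-36.0, 90.9], [-84.6, 87.6], [-84.7, -169.9]]
```

```bash
echo "[0.5843,0.0710,0.055]" > jig.json
python3 - <<'E'
from mv import *
s=get_state();print(delta(j2w(-.115,0,.226),Rt(),s),delta(j2w(-.115,0,.10),Rt(),s))
E
```

```text
[-0.82   0.004 -0.012 -0.001  0.    -0.   ] [-0.82   0.634 -0.012 -0.001  0.    -0.   ]
```

Call:
play_rows(
  steps=[
    [[-0.28, 0, -0.01, 0, 0, 0], [-0.56, 0.1, -0.012, 0, 0, 0], [-0.82, 0.3, -0.012, 0, 0, 0], [-0.82, 0.56, -0.012, 0, 0, 0], [-0.82, 0.8, -0.012, 0, 0, 0], [-0.82, 0.95, -0.012, 0, 0, 0], [-0.82, 0.95, -0.012, 0, 0, 0], [-0.82, 0.95, -0.012, 0, 0, 0]],
  ],
  jaw=0,
)

```text
t: 2.95
tcp_pos: [0.4709, 0.0638, 0.0378]
orientation: [-0.707, -0.02, 0.019, 0.707]
force: [1.0, -0.6, -0.1]
width: 0.998
```

Run:
```python
from mv import *
s=get_state();print(s["t"],jig(s),delta(j2w(-.115,0,.023),Rt(),s),np.round(s["force"],2),np.round(s["qpos"],2))
```

```text
2.95 [-113.6   -1.    37.8] [-0.007  0.074  0.005 -0.    -0.001  0.002] [ 0.99 -0.6  -0.08] [ 0.05  0.48 -0.29  2.11  0.24  0.58  1.22]
```

Call:
play_rows(
  steps=[
    [[-0.005, 0.074, 0.005, 0, 0, 0], [-0.005, 0.074, 0.005, 0, 0, 0], [0.04, 0.074, 0.005, 0, 0, 0], [0.08, 0.074, 0.005, 0, 0, 0], [0.12, 0.074, 0.005, 0, 0, 0], [0.15, 0.074, 0.005, 0, 0, 0], [0.18, 0.074, 0.005, 0, 0, 0], [0.21, 0.074, 0.005, 0, 0, 0]],
  ],
)

```text
t: 3.95
tcp_pos: [0.5123, 0.0661, 0.0218]
orientation: [-0.707, -0.019, 0.019, 0.707]
force: [-0.5, -0.8, 0.4]
width: 1.0
```

Run:
```python
from mv import *
s=get_state();print(s["t"],jig(s),delta(j2w(-.0595,0,.023),Rt(),s),np.round(s["force"],2))
im=grab_frame("top");cv2.imwrite("pics/t2.png",cv2.resize(im[155:285,170:360,::-1],None,fx=4,fy=4,interpolation=cv2.INTER_CUBIC))
im=grab_frame("scene");cv2.imwrite("pics/s2.png",cv2.resize(im[135:285,200:400,::-1],None,fx=4,fy=4,interpolation=cv2.INTER_CUBIC))
```

```text
3.95 [-72.2  -0.9  21.8] [ 0.063 -0.006  0.005 -0.    -0.003 -0.   ] [-0.54 -0.84  0.36]
```

View pics/s2.png

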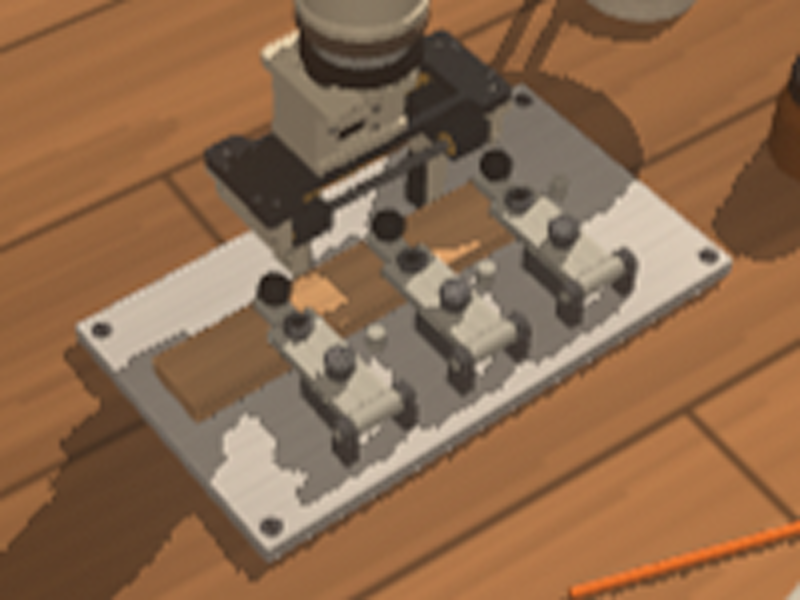

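The blank is moving square under the noses and the fingers fit between the knobs. I'll keep pushing.

Call:
play_rows(
  steps=[
    [[0.015, -0.003, 0.003, 0, 0, 0], [0.03, -0.003, 0.003, 0, 0, 0], [0.045, -0.003, 0.003, 0, 0, 0], [0.055, -0.003, 0.003, 0, 0, 0], [0.062, -0.003, 0.003, 0, 0, 0], [0.068, -0.003, 0.003, 0, 0, 0]],
  ],
)

```text
t: 4.8
tcp_pos: [0.5229, 0.0672, 0.022]
orientation: [0.707, 0.017, -0.021, -0.707]
force: [-8.4, -0.2, 5.7]
width: 1.0
```

Run:
```python
from mv import *
s=get_state();print(s["t"],jig(s),delta(j2w(-.0595,0,.023),Rt(),s),np.round(s["force"],2))
im=grab_frame("scene");cv2.imwrite("pics/s3.png",cv2.resize(im[135:285,200:400,::-1],None,fx=4,fy=4,interpolation=cv2.INTER_CUBIC))
```

```text
4.8 [-61.5  -0.4  22. ] [ 0.01  -0.005  0.002  0.001 -0.002 -0.006] [-8.41 -0.16  5.74]
```

View pics/s3.png

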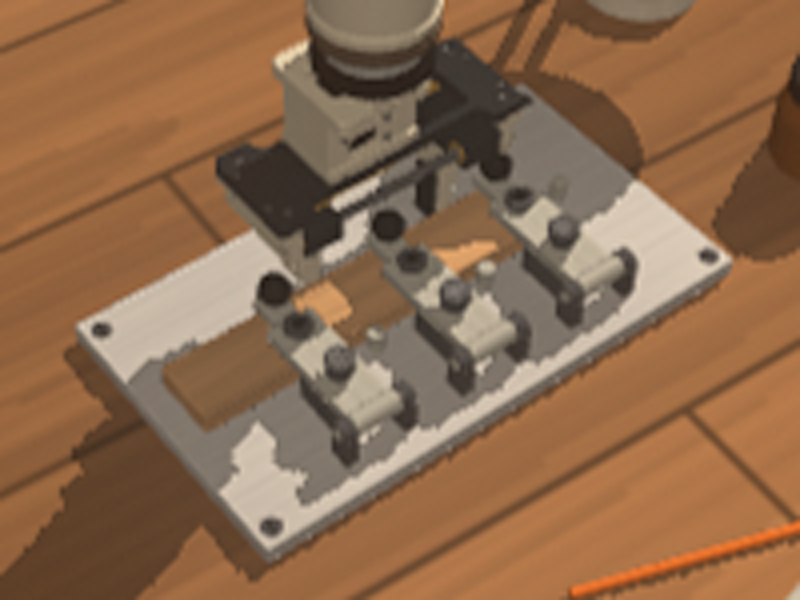

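Call:
play_rows(
  steps=[
    [[-0.05, 0, 0, 0, 0, 0], [-0.1, -0.1, 0, 0, 0, 0], [-0.1, -0.3, -0.1, 0, 0, 0], [-0.1, -0.5, -0.3, 0, 0, 0], [0, -0.5, -0.6, 0, 0, 0], [0.1, -0.5, -0.8, 0, 0, 0], [0.1, -0.5, -0.98, 0, 0, 0], [0.1, -0.5, -0.98, 0, 0, 0]],
  ],
  jaw=1,
  newtons=10,
)

```text
t: 5.85
tcp_pos: [0.556, -0.1319, 0.1225]
orientation: [0.708, 0.017, -0.016, -0.706]
force: [-1.0, -0.5, 0.6]
width: 0.177
```

Run:
```python
from mv import *
s=get_state();print(s["t"],jig(s),delta(j2w(-.025,-.205,.023),Rt(),s),np.round(s["force"],2),s["width"],np.round(s["qpos"],2))
im=grab_frame("top");cv2.imwrite("pics/t4.png",cv2.resize(im[155:285,170:360,::-1],None,fx=4,fy=4,interpolation=cv2.INTER_CUBIC))
im=grab_frame("scene");cv2.imwrite("pics/s4.png",cv2.resize(im[135:285,200:400,::-1],None,fx=4,fy=4,interpolation=cv2.INTER_CUBIC))
```

```text
5.85 [ -39.4 -201.1  122.5] [ 0.072  0.498 -0.018  0.003 -0.011  0.001] [-1.02 -0.54  0.63] 0.17744907600017318 [ 0.4   0.47 -0.28  1.85  0.17  0.85  1.66]
```

View pics/t4.png

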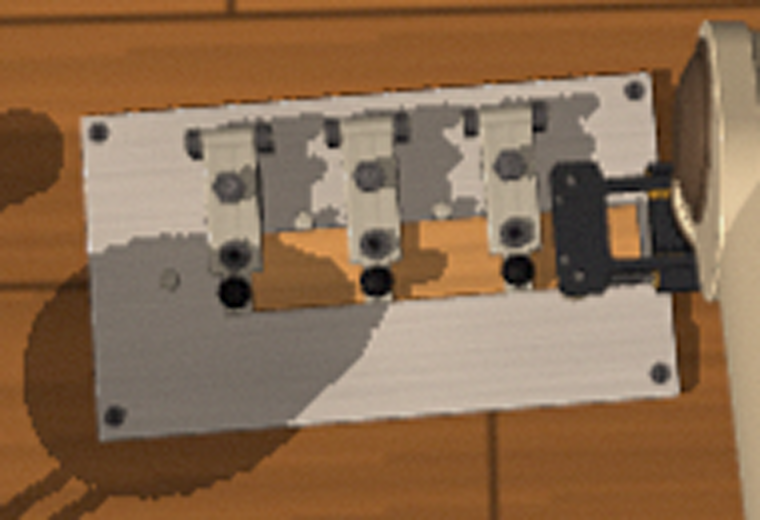

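View pics/s4.png

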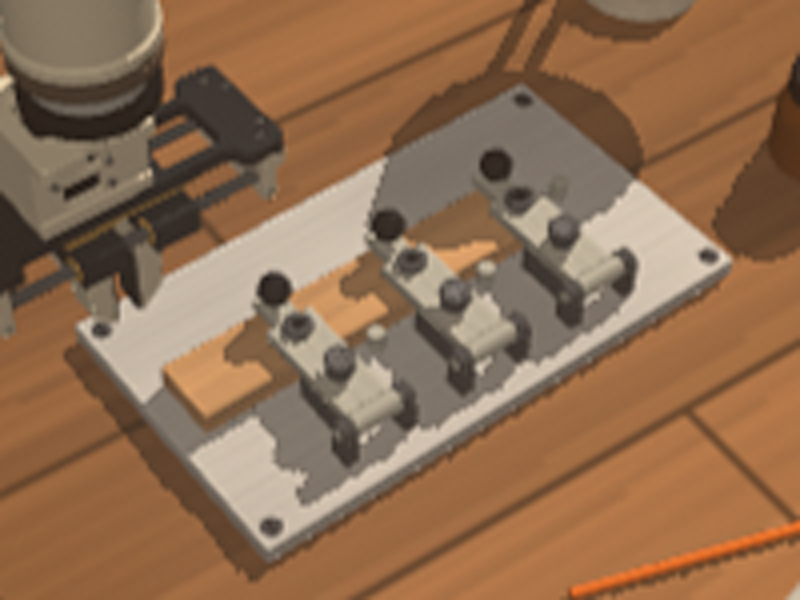

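The top view shows the blank against both back pins. Next comes the push from the right end.

Call:
play_rows(
  steps=[
    [[0.072, 0.15, -0.018, 0, 0, 0], [0.072, 0.3, -0.018, 0, -0.01, 0], [0.072, 0.45, -0.018, 0, -0.01, 0], [0.072, 0.498, -0.018, 0, -0.01, 0], [0.072, 0.498, -0.018, 0, -0.01, 0]],
  ],
)

```text
t: 6.58
tcp_pos: [0.5704, -0.1288, 0.0228]
orientation: [-0.706, -0.022, 0.022, 0.707]
force: [0.1, 0.3, 0.2]
width: 0.007
```

Run:
```python
from mv import *
s=get_state();print(s["t"],jig(s),delta(j2w(-.025,-.205,.023),Rt(),s),np.round(s["force"],2),s["width"])
im=grab_frame("scene");cv2.imwrite("pics/s5.png",cv2.resize(im[135:285,200:400,::-1],None,fx=4,fy=4,interpolation=cv2.INTER_CUBIC))
```

```text
6.575 [ -24.9 -198.7   22.8] [-0.001 -0.001 -0.031 -0.001  0.009 -0.001] [0.06 0.31 0.19] 0.006750011636065907
```

View pics/s5.png

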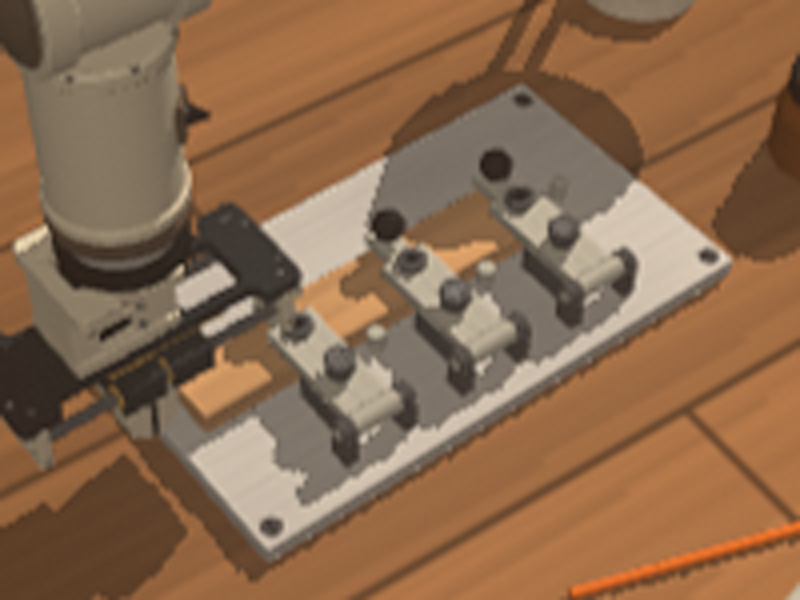

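The scene view shows the shut fingers at (160,400), right of the blank's end. A bracket hangs from the end of the gripper body near the right knob, so I'll check its clearance.

Run:
```python
from mv import *
K,T=cam("scene")
# s4 peg tip, tcp jig (-39.4,-201.1,122.5)
px=(np.array([268,198])+.5)/4-.5+[200,135]
c,s=np.cos(JTH),np.sin(JTH)
for h in (.16,.17,.18,.185,.19,.2,.21):
    w=pix2plane(K,T,px,h)[0];d=w[:2]-[JX,JY]
    print("above tcp",round(h-.1225,4),"rel jig", np.round([1000*(c*d[0]+s*d[1])+39.4,1000*(-s*d[0]+c*d[1])+201.1],1))
```

```text
above tcp 0.0375 rel jig [14.2 98.6]
above tcp 0.0475 rel jig [22.1 93.3]
above tcp 0.0575 rel jig [30.  88.1]
above tcp 0.0625 rel jig [34.  85.4]
above tcp 0.0675 rel jig [38.  82.8]
above tcp 0.0775 rel jig [45.9 77.6]
above tcp 0.0875 rel jig [53.8 72.3]
```

Call:
play_rows(
  steps=[
    [[0, -0.01, 0.04, 0, 0.01, 0], [0, -0.01, 0.08, 0, 0.01, 0], [0, -0.01, 0.11, 0, 0.01, 0], [0, -0.01, 0.14, 0, 0.01, 0], [0, -0.01, 0.17, 0, 0.01, 0], [0, -0.01, 0.2, 0, 0.01, 0], [0, -0.01, 0.22, 0, 0.01, 0]],
  ],
)

```text
t: 7.5
tcp_pos: [0.5689, -0.087, 0.0258]
orientation: [0.707, 0.019, -0.018, -0.706]
force: [0.5, -4.5, 5.5]
width: 0.004
```

Run:
```python
from mv import *
s=get_state();print(s["t"],jig(s),delta(j2w(-.025,-.149,.025),Rt(),s),np.round(s["force"],2),s["width"])
im=grab_frame("scene");cv2.imwrite("pics/s6.png",cv2.resize(im[135:285,200:400,::-1],None,fx=4,fy=4,interpolation=cv2.INTER_CUBIC))
im=grab_frame("top");cv2.imwrite("pics/t6.png",cv2.resize(im[155:285,170:360,::-1],None,fx=4,fy=4,interpolation=cv2.INTER_CUBIC))
```

```text
7.5 [ -24.1 -156.9   25.8] [-0.005  0.004  0.04   0.002 -0.004  0.002] [ 0.5  -4.47  5.51] 0.004466687353558796
```

View pics/s6.png

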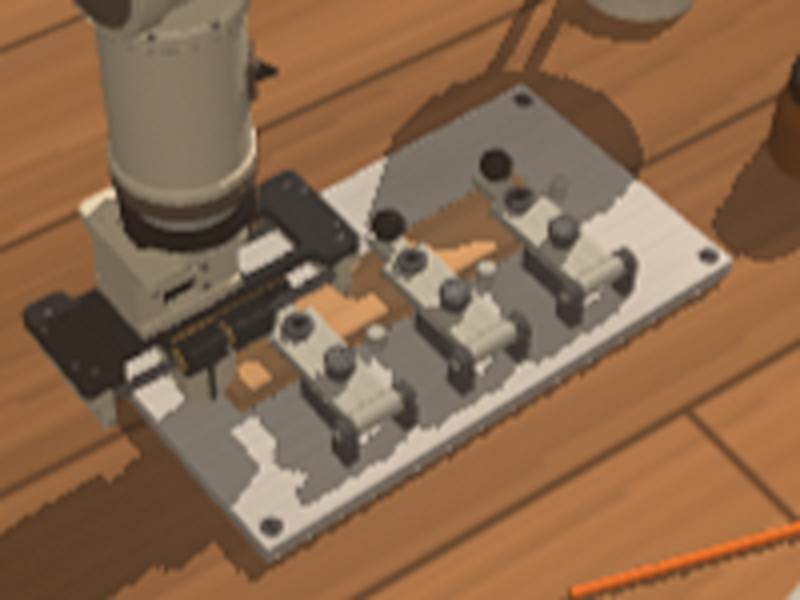

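View pics/t6.png

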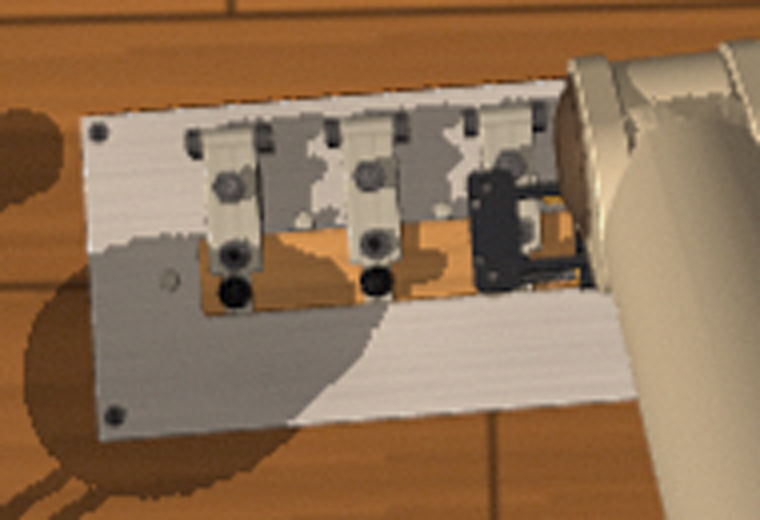

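The blank's left end is at column 202 in the zoomed top view, about 10–15 mm short of the end pin at column 170. I'll carry on slowly.

Call:
play_rows(
  steps=[
    [[0, 0, 0.01, 0, 0, 0], [0, 0, 0.025, 0, 0, 0], [0, 0, 0.04, 0, 0, 0], [0, 0, 0.04, 0, 0, 0]],
  ],
)

```text
t: 8.1
tcp_pos: [0.5685, -0.0788, 0.0258]
orientation: [0.707, 0.019, -0.018, -0.706]
force: [0.9, -2.6, 6.1]
width: 0.006
```

Run:
```python
from mv import *
s=get_state();print(s["t"],jig(s),delta(j2w(-.025,-.149,.025),Rt(),s),np.round(s["force"],2),s["width"])
im=grab_frame("top");cv2.imwrite("pics/t7.png",cv2.resize(im[155:285,170:360,::-1],None,fx=4,fy=4,interpolation=cv2.INTER_CUBIC))
```

```text
8.1 [ -24.1 -148.7   25.8] [-0.005  0.004 -0.001  0.001 -0.003  0.002] [ 0.9  -2.62  6.1 ] 0.005805978844696275
```

View pics/t7.png

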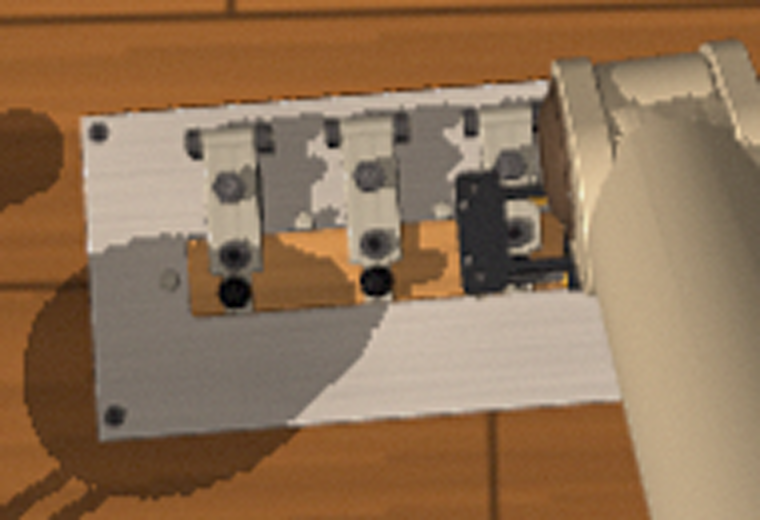

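About 6 mm remain, and the shut fingers' half thickness near the tip is about 12.5 mm. There is some upward force on the bevel of the finger, so I'll back off a little, go lower, and finish the push.

Call:
play_rows(
  steps=[
    [[0, 0, -0.02, 0, 0, 0], [0, 0.03, -0.02, 0, 0, 0], [0, 0.03, -0.01, 0, 0, 0], [0, 0.03, 0.005, 0, 0, 0], [0, 0.03, 0.015, 0, 0, 0], [0, 0.03, 0.025, 0, 0, 0], [0, 0.03, 0.032, 0, 0, 0]],
  ],
)

```text
t: 9.02
tcp_pos: [0.5692, -0.0763, 0.0205]
orientation: [0.709, 0.019, -0.016, -0.705]
force: [1.1, -11.2, 11.5]
width: 0.008
```

Run:
```python
from mv import *
s=get_state();print(s["t"],jig(s),delta(j2w(-.025,-.149,.025),Rt(),s),np.round(s["force"],2),s["width"])
im=grab_frame("top");cv2.imwrite("pics/t8.png",cv2.resize(im[195:255,170:270,::-1],None,fx=8,fy=8,interpolation=cv2.INTER_CUBIC))
```

```text
9.025 [ -23.2 -146.3   20.5] [-0.009 -0.023 -0.014  0.006 -0.006  0.005] [  1.07 -11.25  11.52] 0.007954807370654906
```

View pics/t8.png

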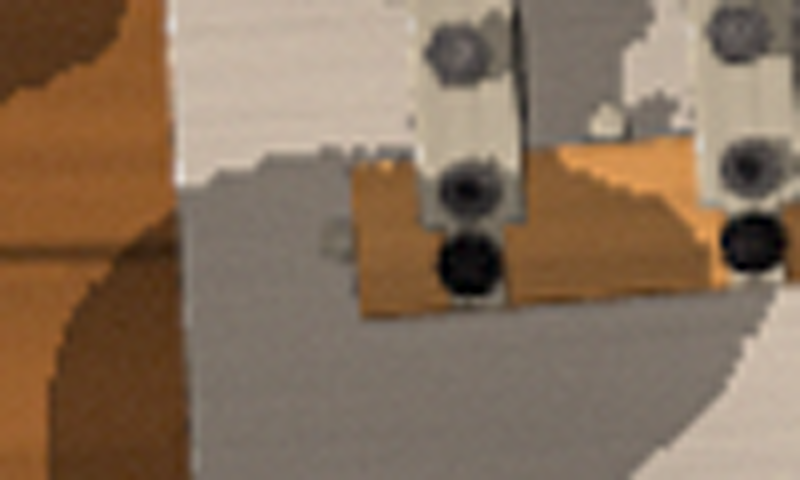

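The blank's left end (column 357) touches the end pin's edge (column 356), with 11 N built up against the pin. I'll retreat, then re-seat against the back pins with two fingers.

Call:
play_rows(
  steps=[
    [[0, 0, -0.06, 0, 0, 0], [0, -0.02, -0.15, 0, 0, 0], [0, -0.25, -0.2, 0, 0, 0], [-0.1, -0.45, -0.1, 0, 0, 0], [-0.3, -0.45, 0.1, 0, 0, 0], [-0.46, -0.45, 0.35, 0, 0, 0], [-0.46, -0.45, 0.6, 0, 0, 0], [-0.46, -0.45, 0.73, 0, 0, 0]],
  ],
  jaw=1,
)

```text
t: 10.07
tcp_pos: [0.4664, 0.0713, 0.1089]
orientation: [-0.707, -0.019, 0.02, 0.707]
force: [0.2, -0.6, -0.1]
width: 0.004
```

Run:
```python
from mv import *
s=get_state();print(s["t"],jig(s),delta(j2w(-.115,0,.021),Rt(),s),delta(j2w(-.064,0,.021),Rt(),s),np.round(s["force"],2),s["width"])
```

```text
10.075 [-117.7    6.8  108.9] [ 0.014  0.439 -0.034 -0.001  0.001 -0.001] [ 0.269  0.439 -0.035 -0.001  0.001 -0.001] [ 0.24 -0.59 -0.13] 0.003948043140729649
```

Call:
play_rows(
  steps=[
    [[0.014, 0.1, -0.034, 0, 0, 0], [0.014, 0.25, -0.034, 0, 0, 0], [0.014, 0.4, -0.034, 0, 0, 0], [0.014, 0.435, -0.034, 0, 0, 0], [0.014, 0.435, -0.034, 0, 0, 0], [0.1, 0.435, -0.034, 0, 0, 0], [0.18, 0.435, -0.034, 0, 0, 0], [0.22, 0.435, -0.034, 0, 0, 0]],
  ],
  jaw=0,
)

```text
t: 11.08
tcp_pos: [0.5137, 0.0647, 0.0233]
orientation: [-0.707, -0.02, 0.018, 0.707]
force: [-0.3, -0.2, -1.0]
width: 0.827
```

Run:
```python
from mv import *
s=get_state();print(s["t"],jig(s),delta(j2w(-.059,0,.021),Rt(),s),np.round(s["force"],2),s["width"])
```

```text
11.075 [-70.9  -2.4  23.3] [ 0.059  0.011  0.012 -0.    -0.003  0.003] [-0.26 -0.2  -0.98] 0.8266791299769363
```

Call:
play_rows(
  steps=[
    [[0, 0.005, 0.01, 0, 0, 0], [0, 0.005, 0.01, 0, 0, 0], [0.015, 0.005, 0.01, 0, 0, 0], [0.03, 0.005, 0.01, 0, 0, 0], [0.042, 0.005, 0.01, 0, 0, 0], [0.052, 0.005, 0.01, 0, 0, 0], [0.06, 0.005, 0.01, 0, 0, 0], [0.065, 0.005, 0.01, 0, 0, 0]],
  ],
)

```text
t: 12.08
tcp_pos: [0.5229, 0.0673, 0.0205]
orientation: [0.707, 0.018, -0.02, -0.707]
force: [-6.1, 0.8, 4.2]
width: 0.998
```

Run:
```python
from mv import *
s=get_state();print(s["t"],jig(s),delta(j2w(-.059,0,.021),Rt(),s),np.round(s["force"],2),np.round(s["torque"],2),s["width"])
im=grab_frame("scene");cv2.imwrite("pics/s9.png",cv2.resize(im[135:285,200:400,::-1],None,fx=4,fy=4,interpolation=cv2.INTER_CUBIC))
```

```text
12.075 [-61.6  -0.3  20.5] [ 0.013 -0.003  0.001  0.001 -0.002 -0.004] [-6.15  0.81  4.18] [0.2  1.39 0.33] 0.9979843290710945
```

View pics/s9.png

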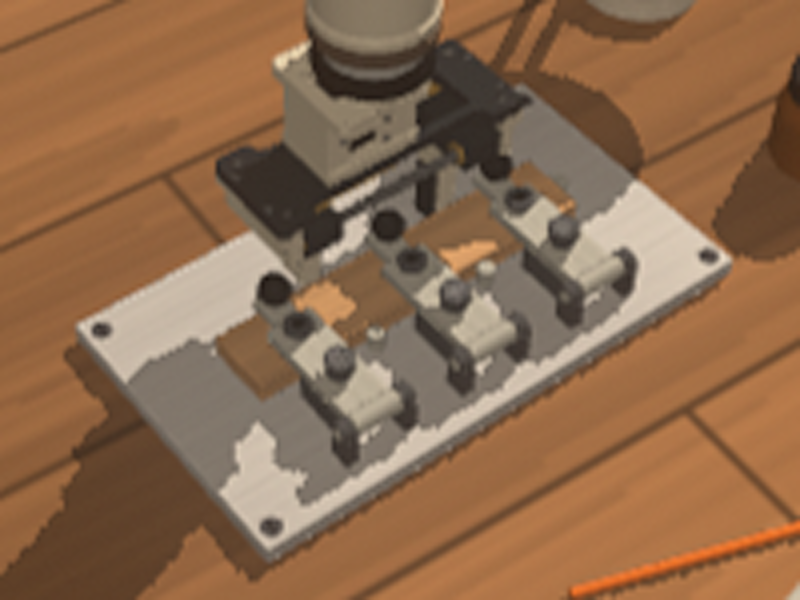

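The push stops at the same x (-61.6) as before, so the blank is on the back pins. I'll retreat, shut the jaws, and go above the left bolt, viewing on the way.

Call:
play_rows(
  steps=[
    [[-0.06, 0, 0, 0, 0, 0], [-0.1, -0.1, 0, 0, 0, 0], [-0.1, -0.35, 0, 0, 0, 0], [-0.05, -0.6, 0.1, 0, 0, 0], [0.1, -0.8, 0.25, 0, 0, 0], [0.35, -0.9, 0.4, 0, 0, 0], [0.55, -0.9, 0.45, 0, 0, 0], [0.55, -0.9, 0.45, 0, 0, 0]],
  ],
  jaw=1,
)

```text
t: 13.12
tcp_pos: [0.6318, 0.1641, 0.2006]
orientation: [-0.706, -0.019, 0.018, 0.707]
force: [-0.6, 0.4, 0.2]
width: 0.176
```

Run:
```python
from mv import *
import pickle
s=get_state();im=grab_frame("wrist");cv2.imwrite("pics/w10.png",im[:,:,::-1]);pickle.dump(s,open("w10.pkl","wb"))
print(s["t"],jig(s),delta(j2w(.028,.090,.070),Rt(),s),np.round(s["force"],2),s["width"])
```

```text
13.125 [ 52.5  90.3 200.6] [-0.124  0.653 -0.003 -0.001 -0.003  0.003] [-0.61  0.36  0.18] 0.17640775177782406
```

View pics/w10.png

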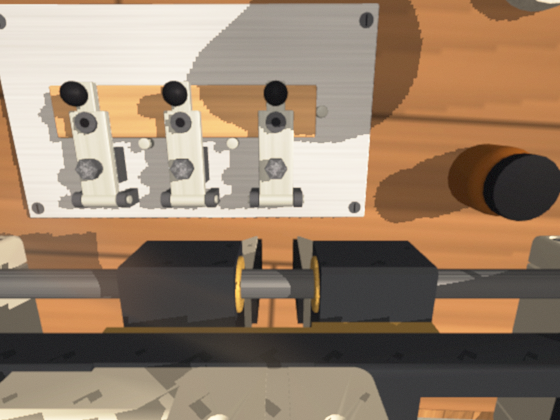

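The blank's left end (column 316) is at the end pin (321,111), and its back edge (row 136) is at the two back pins (145,143) and (232,143). It's home. I'll check the bolt positions and then tap.

Run:
```python
from mv import *
import pickle
s=pickle.load(open("w10.pkl","rb"));K,T=cam("wrist",s);c,q=np.cos(JTH),np.sin(JTH)
def J(uv,z):
    w=pix2plane(K,T,uv,z)[:,:2]-[JX,JY];return (w@np.array([[c,-q],[q,c]])*1000).round(1).tolist()
print(J([(275.5,167),(181,168),(89,169)],.059),J([(275.5,93),(175.5,93),(73,93)],.059),J([(321,111),(232.5,143.5),(145,143.5)],.03))
print("blank L end/back",J([(316,111),(232,136),(145,136)],.033))
```

```text
[[26.6, 89.4], [27.4, -0.1], [28.1, -87.4]] [[-39.6, 89.6], [-39.8, 0.5], [-40.0, -90.9]] [[-24.8, 134.7], [6.7, 45.6], [6.6, -43.5]]
blank L end/back [[-24.8, 129.4], [-0.9, 45.8], [-1.1, -41.5]]
```

Call:
play_rows(
  steps=[
    [[-0.06, 0.2, -0.003, 0, 0, 0], [-0.124, 0.4, -0.003, 0, 0, 0], [-0.124, 0.6, -0.003, 0, 0, 0], [-0.124, 0.653, -0.003, 0, 0, 0], [-0.124, 0.653, -0.003, 0, 0, 0]],
  ],
)

```text
t: 13.8
tcp_pos: [0.6044, 0.1607, 0.0704]
orientation: [0.707, 0.018, -0.019, -0.707]
force: [0.1, 0.1, 0.5]
width: 0.005
```

Run:
```python
from mv import *
s=get_state()
print(s["t"],jig(s),delta(j2w(.028,.090,.059),Rt(),s),np.round(s["force"],2),s["width"])
```

```text
13.8 [25.  88.5 70.4] [ 0.015  0.057  0.008  0.    -0.003 -0.001] [0.14 0.14 0.52] 0.005078875029873853
```

Call:
play_rows(
  steps=[
    [[0.015, 0.03, 0.008, 0, 0, 0], [0.015, 0.05, 0.008, 0, 0, 0], [0.015, 0.058, 0.008, 0, 0, 0], [0.015, 0.065, 0.008, 0, 0, 0], [0.015, 0.072, 0.008, 0, 0, 0]],
  ],
)

```text
t: 14.42
tcp_pos: [0.6084, 0.1631, 0.0588]
orientation: [0.707, 0.019, -0.018, -0.707]
force: [-8.4, -2.8, 25.1]
width: 0.001
```

Run:
```python
from mv import *
s=get_state()
print(s["t"],jig(s),delta(j2w(.028,.090,.059),Rt(),s),np.round(s["force"],2),s["width"])
```

```text
14.425 [29.2 90.6 58.8] [-0.006 -0.001 -0.003  0.001 -0.003  0.001] [-8.39 -2.83 25.07] 0.0012192327426575585
```

The left bolt is solid: 25 N at z = 58.8 mm. Next is the middle one.

Call:
play_rows(
  steps=[
    [[-0.006, -0.08, -0.003, 0, 0, 0], [-0.006, -0.1, -0.15, 0, 0, 0], [-0.006, -0.1, -0.35, 0, 0, 0], [-0.006, -0.1, -0.453, 0, 0, 0], [-0.006, -0.06, -0.453, 0, 0, 0], [-0.006, -0.05, -0.453, 0, 0, 0]],
  ],
)

```text
t: 15.18
tcp_pos: [0.6107, 0.0745, 0.0651]
orientation: [-0.706, -0.019, 0.02, 0.707]
force: [-0.3, 0.2, -0.8]
width: 0.005
```

Run:
```python
from mv import *
s=get_state()
print(s["t"],jig(s),delta(j2w(.028,.0,.059),Rt(),s),np.round(s["force"],2),s["width"])
```

```text
15.175 [26.6  2.  65.1] [ 0.007  0.03  -0.01  -0.002 -0.001 -0.002] [-0.35  0.23 -0.85] 0.005033123717564705
```

Call:
play_rows(
  steps=[
    [[0.007, 0.015, -0.01, 0, 0, 0], [0.007, 0.025, -0.01, 0, 0, 0], [0.007, 0.032, -0.01, 0, 0, 0], [0.007, 0.038, -0.01, 0, 0, 0], [0.007, 0.043, -0.01, 0, 0, 0]],
  ],
)

```text
t: 15.8
tcp_pos: [0.6131, 0.0709, 0.0575]
orientation: [-0.707, -0.019, 0.019, 0.707]
force: [-1.1, 0.2, 2.0]
width: 0.005
```

Run:
```python
from mv import *
s=get_state()
print(s["t"],jig(s),delta(j2w(.028,.0,.059),Rt(),s),np.round(s["force"],2),s["width"])
```

```text
15.8 [28.7 -1.6 57.5] [-0.004 -0.008  0.008 -0.001 -0.002  0.   ] [-1.12  0.24  2.01] 0.005052364427836659
```

Call:
play_rows(
  steps=[
    [[0, 0.006, 0.004, 0, 0, 0], [0, 0.012, 0.004, 0, 0, 0], [0, 0.012, 0.004, 0, 0, 0]],
  ],
)

```text
t: 16.18
tcp_pos: [0.6131, 0.071, 0.0549]
orientation: [0.707, 0.019, -0.019, -0.707]
force: [-0.6, -1.2, 1.2]
width: 0.006
```

Run:
```python
from mv import *
s=get_state()
print(s["t"],jig(s),np.round(s["force"],2))
im=grab_frame("scene");cv2.imwrite("pics/s11.png",cv2.resize(im[135:285,200:400,::-1],None,fx=4,fy=4,interpolation=cv2.INTER_CUBIC))
```

```text
16.175 [28.7 -1.6 54.9] [-0.55 -1.2   1.25]
```

View pics/s11.png

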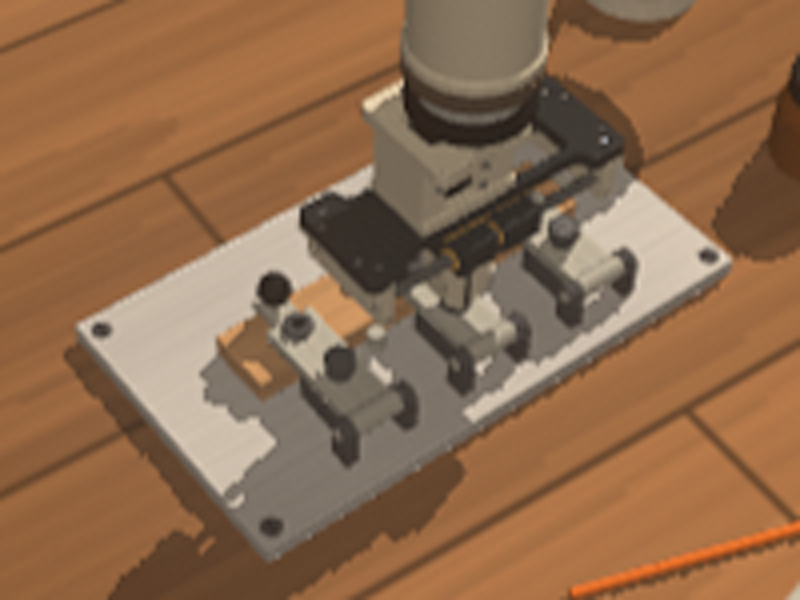

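The middle bolt gives: it sank about 4 mm at roughly 1–2 N. The right bolt still has to be tapped.

Call:
play_rows(
  steps=[
    [[0, -0.08, 0, 0, 0, 0], [0, -0.12, -0.15, 0, 0, 0], [0, -0.12, -0.35, 0, 0, 0], [0, -0.12, -0.443, 0, 0, 0], [0, -0.07, -0.443, 0, 0, 0], [0, -0.06, -0.443, 0, 0, 0]],
  ],
)

```text
t: 16.98
tcp_pos: [0.6167, -0.0149, 0.0658]
orientation: [-0.706, -0.019, 0.02, 0.707]
force: [0.0, 1.0, -0.1]
width: 0.008
```

Run:
```python
from mv import *
s=get_state()
print(s["t"],jig(s),delta(j2w(.028,-.090,.059),Rt(),s),np.round(s["force"],2),s["width"])
```

```text
16.975 [ 27.6 -87.6  65.8] [ 0.002  0.034 -0.012 -0.002 -0.    -0.002] [ 0.02  0.99 -0.11] 0.007829965682744824
```

Call:
play_rows(
  steps=[
    [[0, 0.015, -0.008, 0, 0, 0], [0, 0.025, -0.008, 0, 0, 0], [0, 0.032, -0.008, 0, 0, 0], [0, 0.038, -0.008, 0, 0, 0], [0, 0.044, -0.008, 0, 0, 0]],
  ],
)

```text
t: 17.6
tcp_pos: [0.6179, -0.0185, 0.059]
orientation: [0.707, 0.019, -0.019, -0.707]
force: [-3.2, -0.1, 13.1]
width: 0.004
```

Run:
```python
from mv import *
s=get_state()
print(s["t"],jig(s),delta(j2w(.028,-.090,.059),Rt(),s),np.round(s["force"],2),s["width"])
```

```text
17.6 [ 28.6 -91.3  59. ] [-0.003  0.     0.006  0.    -0.003  0.   ] [-3.18 -0.12 13.1 ] 0.003842410565736919
```

The right bolt is solid (13 N at 59.0 mm), so the stripped bolt is the middle one. I'll go above its knob with the jaws half open.

Call:
play_rows(
  steps=[
    [[0, -0.1, 0, 0, 0, 0], [0, -0.3, 0, 0, 0, 0], [-0.1, -0.4, 0.15, 0, 0, 0], [-0.25, -0.4, 0.35, 0, 0, 0], [-0.343, -0.35, 0.455, 0, 0, 0], [-0.343, -0.35, 0.455, 0, 0, 0], [-0.343, -0.35, 0.455, 0, 0, 0]],
  ],
  jaw=0.45,
)

```text
t: 18.48
tcp_pos: [0.5456, 0.0677, 0.1291]
orientation: [0.707, 0.019, -0.018, -0.707]
force: [0.7, -0.2, 0.5]
width: 0.551
```

Run:
```python
from mv import *
s=get_state()
print(s["t"],jig(s),delta(j2w(-.040,0,.044),Rt(),s),np.round(s["force"],2),s["width"])
im=grab_frame("scene");cv2.imwrite("pics/s12.png",cv2.resize(im[135:285,200:400,::-1],None,fx=4,fy=4,interpolation=cv2.INTER_CUBIC))
```

```text
18.475 [-38.8  -1.1 129.1] [-0.007  0.426  0.006  0.001 -0.003  0.002] [ 0.66 -0.23  0.49] 0.5507047987484176
```

View pics/s12.png

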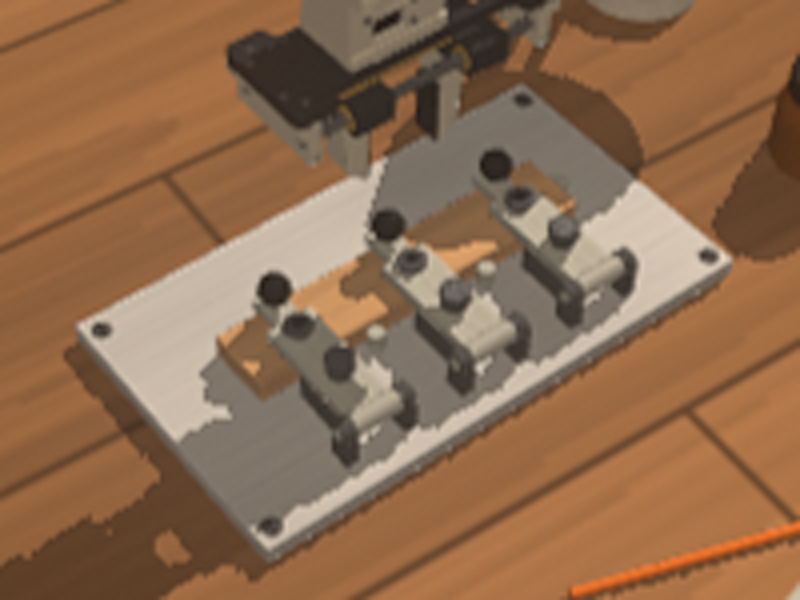

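Call:
play_rows(
  steps=[
    [[-0.007, 0.15, 0.006, 0, 0, 0], [-0.007, 0.3, 0.006, 0, 0, 0], [-0.007, 0.38, 0.006, 0, 0, 0], [-0.007, 0.42, 0.006, 0, 0, 0], [-0.007, 0.426, 0.006, 0, 0, 0], [-0.007, 0.426, 0.006, 0, 0, 0]],
  ],
)

```text
t: 19.27
tcp_pos: [0.5437, 0.0696, 0.0437]
orientation: [-0.707, -0.019, 0.018, 0.707]
force: [0.5, 0.0, -0.4]
width: 0.548
```

Run:
```python
from mv import *
s=get_state()
print(s["t"],jig(s),delta(j2w(-.040,0,.044),Rt(),s),np.round(s["force"],2),s["width"])
im=grab_frame("scene");cv2.imwrite("pics/s13.png",cv2.resize(im[135:285,200:400,::-1],None,fx=4,fy=4,interpolation=cv2.INTER_CUBIC))
```

```text
19.275 [-40.6   0.9  43.7] [ 0.003 -0.002 -0.004 -0.    -0.003  0.002] [ 0.54  0.02 -0.42] 0.5479789276637038
```

View pics/s13.png

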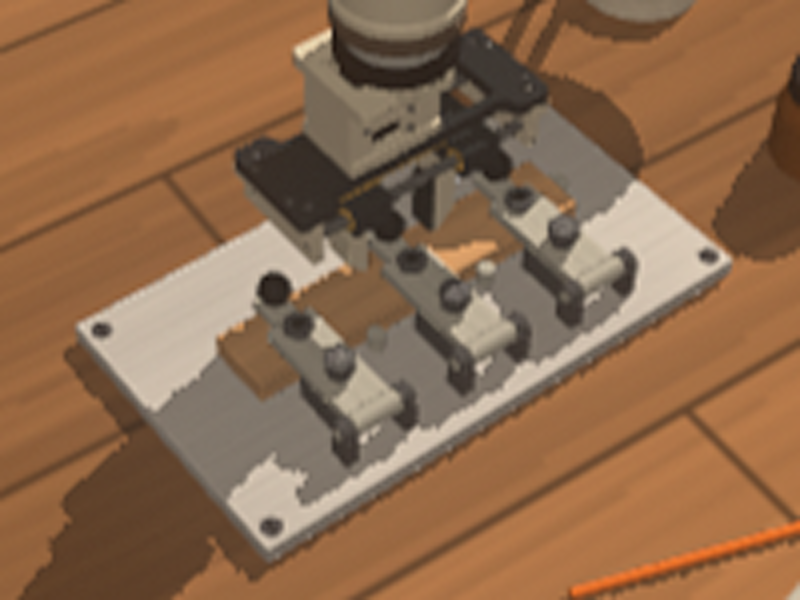

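The fingers straddle the middle knob, so I'll close on it.

Call:
play_rows(
  steps=[
    [[0, 0, -0.004, 0, 0, 0], [0, 0, -0.004, 0, 0, 0], [0, 0, -0.004, 0, 0, 0], [0, 0, -0.004, 0, 0, 0], [0, 0, -0.004, 0, 0, 0], [0, 0, -0.004, 0, 0, 0]],
  ],
  jaw=1,
  newtons=15,
)

```text
t: 20.08
tcp_pos: [0.5431, 0.068, 0.043]
orientation: [0.707, 0.018, -0.019, -0.707]
force: [-0.5, -3.6, 1.6]
width: 0.229
```

Run:
```python
from mv import *
s=get_state()
print(s["t"],jig(s),np.round(s["force"],2),s["width"],s["width"]*92)
# knob path shifts, tool frame tool x=jig x, y=-z ; tilt tl about tool z
p0=jig(s)/1000; off=np.array([-.040-p0[0], .059-p0[2]]) # knob rel to tcp (x,z)
print(off)
for th,tl in ((5,0),(10,4),(15,8),(20,12),(25,15),(30,18),(35,21),(40,24),(45,26),(50,28),(55,30)):
    a=np.radians(10.55+th); k=np.array([.062-.10376*np.cos(a),.040+.10376*np.sin(a)])
    t=np.radians(tl);o=np.array([np.cos(t)*off[0]+np.sin(t)*off[1],-np.sin(t)*off[0]+np.cos(t)*off[1]])
    q=k-o; d=q-p0[[0,2]]
    print(th,tl,np.round([d[0]/.2,-d[1]/.2,0,0,0,tl/45],3).tolist())
```

```text
20.075 [-41.3  -0.7  43. ] [-0.47 -3.57  1.57] 0.22869480057221034 21.03992165264335
[0.0013 0.016 ]
5 0 [0.01, -0.044, 0.0, 0.0, 0.0, 0.0]
10 4 [0.019, -0.088, 0.0, 0.0, 0.0, 0.089]
15 8 [0.031, -0.13, 0.0, 0.0, 0.0, 0.178]
20 12 [0.047, -0.172, 0.0, 0.0, 0.0, 0.267]
25 15 [0.067, -0.211, 0.0, 0.0, 0.0, 0.333]
30 18 [0.091, -0.248, 0.0, 0.0, 0.0, 0.4]
35 21 [0.118, -0.283, 0.0, 0.0, 0.0, 0.467]
40 24 [0.148, -0.315, 0.0, 0.0, 0.0, 0.533]
45 26 [0.182, -0.344, 0.0, 0.0, 0.0, 0.578]
50 28 [0.218, -0.369, 0.0, 0.0, 0.0, 0.622]
55 30 [0.256, -0.391, 0.0, 0.0, 0.0, 0.667]
```

Call:
play_rows(
  steps=[
    [[0.005, -0.022, -0.005, 0, 0, 0], [0.01, -0.044, -0.005, 0, 0, 0], [0.015, -0.066, -0.005, 0, 0, 0.045], [0.019, -0.088, -0.005, 0, 0, 0.089], [0.025, -0.11, -0.005, 0, 0, 0.13], [0.031, -0.13, -0.005, 0, 0, 0.178]],
  ],
)

```text
t: 20.82
tcp_pos: [0.5491, 0.0683, 0.0691]
orientation: [0.706, -0.031, -0.069, -0.704]
force: [1.2, -2.2, -2.8]
width: 0.226
```

Run:
```python
from mv import *
s=get_state()
print(s["t"],jig(s),np.round(s["force"],2),s["width"])
M=R.from_quat(s["orientation"]).as_matrix();k=j2w(*(jig(s)/1000))-.016*M[:,1]
d=k[:2]-[JX,JY];print("tilt",np.degrees(np.arcsin(-M[0,1])),"knob open angle",np.degrees(np.arctan2(k[2]-.04,.062-d[0]))-10.55)
im=grab_frame("scene");cv2.imwrite("pics/s14.png",cv2.resize(im[135:285,200:400,::-1],None,fx=4,fy=4,interpolation=cv2.INTER_CUBIC))
```

```text
20.825 [-35.3  -0.8  69.1] [ 1.2  -2.18 -2.77] 0.22609723310770705
tilt 8.077901398477254 knob open angle 14.777670185299904
```

View pics/s14.png

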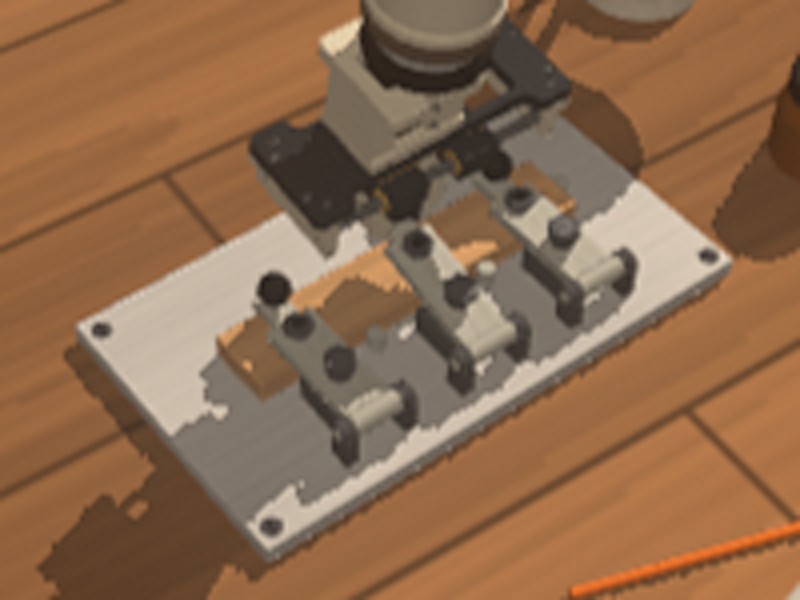

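The leaf comes up with the knob. I'll work out the rest of the arc in the present tool axes.

Run:
```python
from mv import *
s=get_state();p0=jig(s)/1000;t0=np.radians(8.1);off=.016
for th,tl in ((15,8),(20,12),(25,15),(30,18),(35,21),(40,24),(45,26),(50,28),(55,30)):
    a=np.radians(10.55+th); k=np.array([.062-.10376*np.cos(a),.040+.10376*np.sin(a)])
    t=np.radians(tl);o=np.array([np.sin(t),np.cos(t)])*off
    d=k-o-p0[[0,2]]
    x=d@[np.cos(t0),-np.sin(t0)]; y=d@[-np.sin(t0),-np.cos(t0)]
    print(th,tl,np.round([x/.2,y/.2,0,0,0,(tl-8)/45],3).tolist())
```

```text
15 8 [0.006, 0.002, 0.0, 0.0, 0.0, 0.0]
20 12 [0.016, -0.041, 0.0, 0.0, 0.0, 0.089]
25 15 [0.031, -0.083, 0.0, 0.0, 0.0, 0.156]
30 18 [0.049, -0.122, 0.0, 0.0, 0.0, 0.222]
35 21 [0.071, -0.16, 0.0, 0.0, 0.0, 0.289]
40 24 [0.096, -0.196, 0.0, 0.0, 0.0, 0.356]
45 26 [0.125, -0.229, 0.0, 0.0, 0.0, 0.4]
50 28 [0.157, -0.259, 0.0, 0.0, 0.0, 0.444]
55 30 [0.192, -0.286, 0.0, 0.0, 0.0, 0.489]
```

Call:
play_rows(
  steps=[
    [[0.014, -0.041, 0, 0, 0, 0.089], [0.028, -0.083, 0, 0, 0, 0.156], [0.046, -0.122, 0, 0, 0, 0.222], [0.068, -0.16, 0, 0, 0, 0.289], [0.093, -0.196, 0, 0, 0, 0.356], [0.122, -0.229, 0, 0, 0, 0.4], [0.14, -0.245, 0, 0, 0, 0.42]],
  ],
)

```text
t: 21.75
tcp_pos: [0.5827, 0.0702, 0.114]
orientation: [0.692, -0.147, -0.184, -0.683]
force: [-4.9, -1.9, 3.8]
width: 0.226
```

```bash
cat > chk.py <<'E'
from mv import *
import sys
s=get_state()
print(s["t"],jig(s),np.round(s["force"],2),s["width"])
M=R.from_quat(s["orientation"]).as_matrix();k=j2w(*(jig(s)/1000))-.016*M[:,1]
c,q=np.cos(JTH),np.sin(JTH);d=k[:2]-[JX,JY];x=c*d[0]+q*d[1]
print("tilt",np.degrees(np.arcsin(-M[0,1])),"open",np.degrees(np.arctan2(k[2]-.04,.062-x))-10.55,"r",np.hypot(k[2]-.04,.062-x))
im=grab_frame("scene");cv2.imwrite(f"pics/{sys.argv[1]}.png",cv2.resize(im[125:275,200:400,::-1],None,fx=4,fy=4,interpolation=cv2.INTER_CUBIC))
E
python3 chk.py s15
```

```text
21.75 [ -1.7  -0.8 114. ] [-4.92 -1.86  3.81] 0.226194434470364
tilt 27.07081647746995 open 46.86143015441627 r 0.10473062568210942
```

View pics/s15.png

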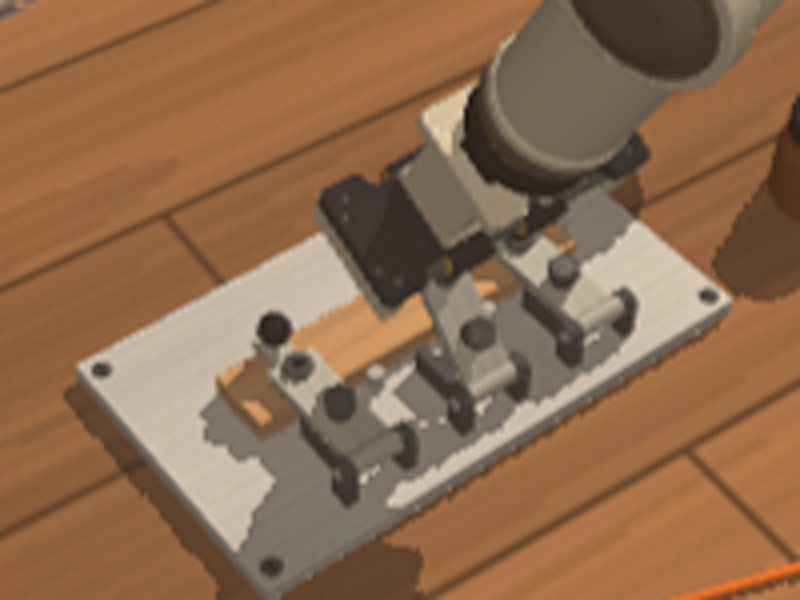

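Call:
play_rows(
  steps=[
    [[0.012, -0.022, 0, 0, 0, 0], [0.026, -0.046, 0, 0, 0, 0], [0.044, -0.07, 0, 0, 0, 0], [0.044, -0.07, 0, 0, 0, 0], [0.044, -0.07, 0, 0, 0, 0]],
  ],
)

```text
t: 22.42
tcp_pos: [0.598, 0.0709, 0.1218]
orientation: [0.692, -0.146, -0.183, -0.683]
force: [-0.5, -0.6, -1.5]
width: 0.226
```

```bash
python3 chk.py s16
python3 - <<'E'
from h import *
for n in("top","wrist"):
    im=grab_frame(n)[:,:,::-1]
    cv2.imwrite(f"pics/{n}16.png",im if n=="wrist" else cv2.resize(im[155:285,170:360],None,fx=4,fy=4,interpolation=cv2.INTER_CUBIC))
E
```

```text
22.425 [ 13.7  -0.8 121.8] [-0.52 -0.65 -1.49] 0.22562072896795454
tilt 26.856237065540384 open 56.307068811305044 r 0.10447683585647156
```

View pics/s16.png

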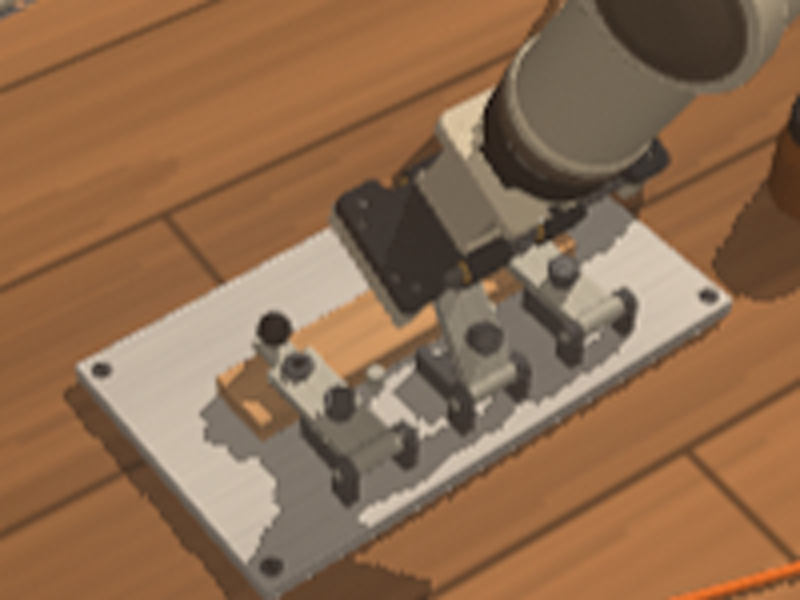

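View pics/top16.png

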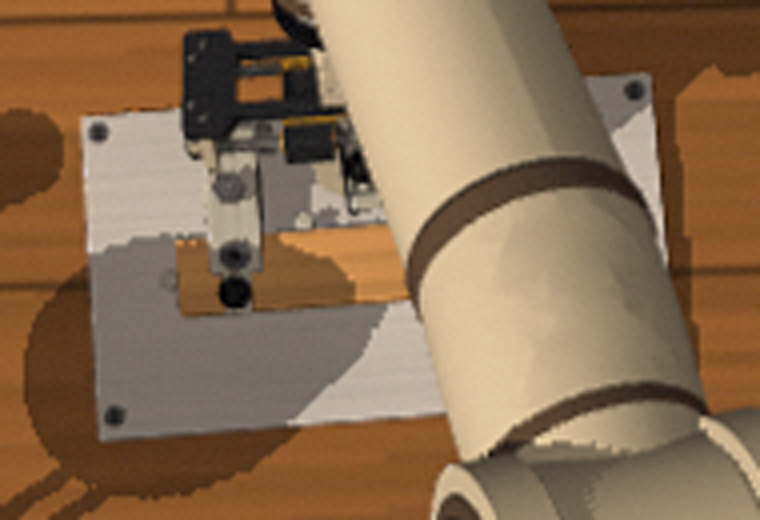

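View pics/wrist16.png

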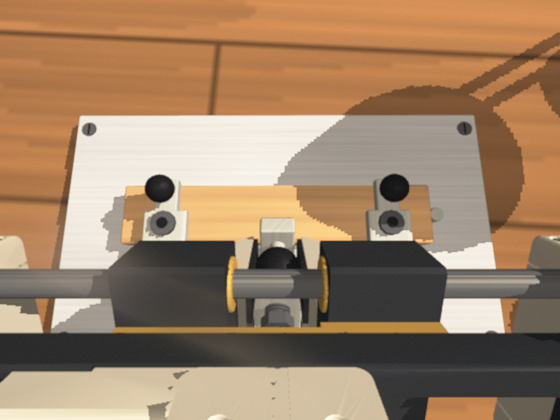

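The middle leaf is held at about 56° by its knob. The blank's left end still touches the end pin in both views, and the other leaves are shut. I'll hold briefly, re-check, and hand in.

Call:
play_rows(
  steps=[
    [[0, 0, 0, 0, 0, 0], [0, 0, 0, 0, 0, 0], [0, 0, 0, 0, 0, 0], [0, 0, 0, 0, 0, 0]],
  ],
)

```text
t: 23.08
tcp_pos: [0.598, 0.0709, 0.1218]
orientation: [0.692, -0.146, -0.183, -0.683]
force: [-0.4, 1.0, -4.9]
width: 0.226
```

```bash
python3 chk.py s17; python3 -c "
from workcell import hand_in;print(hand_in())"
```

```text
23.075 [ 13.7  -0.8 121.8] [-0.41  0.96 -4.89] 0.22579106443073
tilt 26.85984848990432 open 56.30744859826112 r 0.10447601147894481
the job is handed in; nothing more can be done
None
```

The job is handed in: the blank is home, the stripped bolt is the middle one, and its leaf is held open by the knob at about 56°.

- **Blank:** I pushed it onto the two back pins, then left onto the end pin, then re-seated it on the back pins; both back pushes stopped at the same place. In the last pictures its left end still touches the end pin, but the gripper hid the back pins. The last clear view of them, before the taps, showed the back edge on both.
- **Taps, left to right:**

| Bolt | Result |
|---|---|
| Left | solid, 25 N (a firmer tap than planned) |
| Middle | gave about 4 mm at 1–2 N |
| Right | solid, 13 N |

- **Leaf:** I opened it on its arc with a 15 N grip. In the last check, 0.65 s later, the pose had not moved and the jaws were still on the knob. The force reading there was about 5 N down, against 1.5 N just after the lift.
- **The rest:** The left and right leaves were only tapped and look shut. I kept clear of the plane, tape and jar, but did not measure their places again at the end. It took 23 s.

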